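# Put a washed slicer insert away in the tightest rack slot that takes it

## Task

One of the washed slicer inserts is dry: the one in the tray pocket nearest the rack; leave the other two in their pockets. It lies too close for fingers, so press its end that is away from you down into the well until it tips up and leans there, then take it by the raised end. Stand it on its short end in the rack: offer it to the narrowest slot first, go on one slot at a time to the wider ones, leave it fully home in the first slot that takes it, let go, and do not shift the timer or the tongs.

Things in the scene. Friction and masses are not known exactly. Their poses are not given: they have to be found in the camera images.
- tray: grey drip tray, 116 x 194 x 64 mm, fixed. Origin on the worktop under the middle pocket's centre; x points away from the robot's side, y along the row of pockets, z up. Three pockets 62 mm apart, each 100 mm (x from -44 to +56 mm) by 54 mm (y), walls 8 mm thick. Inserts lie flat on two steel cross rods (5 mm thick, tops 48 mm up) at x = -36 and +3 mm; below is an open well, floor 4 mm up (18 mm beyond x = +47)
- pocket_0 (a point): centre of the tray's pocket nearest the rack (the -y end), at the height of the rod tops (48 mm above the worktop); axes as the tray's
- pocket_1 (a point): the same point of the middle pocket
- pocket_2 (a point): the same point of the pocket farthest from the rack
- press_point (a point): where to press, in the pocket nearest the rack: x = +38 mm from its centre, at the rod tops' height. The insert pressed here rocks over the rod at +3 mm with little force until its far end is on the well's floor (resistance then rises sharply); let go, it stays leaning on that rod, 45 to 90 degrees from level (steeper if pressed deeper), raised end towards -x, above the rim
- rack: insert rack, fixed: grey base 78 x 138 x 8 mm, five upright aluminium fins 56 mm long, 10 mm thick, tops 48 mm above the worktop and fully rounded. Origin on the worktop under its centre; x along the slots, y across the four slots, narrowest at the -y end, z up. A slot 2.5 mm wider than the insert takes it; a narrower one stops it within 3 mm below the fin tops
- slot_0 (a point): middle of the mouth of rack slot 0, 10.5 mm wide, at the height of the fin tops (48 mm above the worktop, 40 mm above the slot's floor); axes as the rack's: x runs along the slot, y across it
- slot_1 (a point): middle of the mouth of rack slot 1, 15.5 mm wide, at the height of the fin tops (48 mm above the worktop, 40 mm above the slot's floor); axes as the rack's: x runs along the slot, y across it
- slot_2 (a point): middle of the mouth of rack slot 2, 20.5 mm wide, at the height of the fin tops (48 mm above the worktop, 40 mm above the slot's floor); axes as the rack's: x runs along the slot, y across it
- slot_3 (a point): middle of the mouth of rack slot 3, 25.5 mm wide, at the height of the fin tops (48 mm above the worktop, 40 mm above the slot's floor); axes as the rack's: x runs along the slot, y across it
- insert_1: slicer thickness insert: white plastic slab 84 x 50 mm, 8, 13 or 18 mm thick, 70 g; the three have one of each thickness, and which is which is not known. Origin at its centre, x along the 84 mm length, y along the 50 mm width, z through the thickness; faces and ends are alike. Lies in one of the tray's pockets
- insert_2: slicer thickness insert: white plastic slab 84 x 50 mm, 8, 13 or 18 mm thick, 70 g; the three have one of each thickness, and which is which is not known. Origin at its centre, x along the 84 mm length, y along the 50 mm width, z through the thickness; faces and ends are alike. Lies in one of the tray's pockets
- insert_3: slicer thickness insert: white plastic slab 84 x 50 mm, 8, 13 or 18 mm thick, 70 g; the three have one of each thickness, and which is which is not known. Origin at its centre, x along the 84 mm length, y along the 50 mm width, z through the thickness; faces and ends are alike. Lies in one of the tray's pockets
- timer: white wind-up kitchen timer, 64 mm across, 38 mm high, loose; origin at the centre of its underside. Bystander
- tongs: white tongs, 38 x 232 x 16 mm, lying loose; origin at the centre of its underside, y along its length. Bystander

How it is judged:
By the outcome, as a careful person would: the job done as asked, in the order asked, and still so for the second after the job is handed in, with the robot touching nothing.
It also fails if it takes over 56 s, if anything falls off the work surface, if the arm or the gripper's body presses on something with over 40 N, if the wrist force passes 120 N, or if a joint passes its speed limit or range.

## Robot

A 7-joint arm with a two-finger parallel gripper is mounted at the origin on the work surface; the furniture and walls round the work are solid. World frame = base frame: x ahead of the robot, y to its left, z up, the work surface at z = 0. Lengths are in m, angles in rad, forces in N, time in s.
With the tool pointing down it reaches from about 0.35 to 0.9 m from the base axis. Payload 8.1 kg.
Tool frame: the origin (TCP) lies midway between the tips of the shut fingers; the grasp point (between the pads) lies 19 mm behind it; z points along the fingers, x is the direction in which the jaws open and shut, and the axes are right-handed (so a half turn about z gives the same grasp; the last joint's range is limited). The gripper opens to 92 mm and grips with 3 to 60 N. Pads are 19 mm wide; open, the fingers measure 130 mm over their backs; the gripper's body (75 mm by 190 mm) begins 47 mm behind the grasp point.
Start: joints at [1.051, 0.434, 0.025, 1.573, -0.012, 1.134, -0.075], TCP at [0.253, -0.572, 0.227] pointing down, gripper open.
Joint ranges: [-2.62, 2.62], [-0.44, 2.09], [-1.27, 1.32], [0.08, 2.57], [-1.32, 4.46], [0.12, 2], [-2.74, 2.74]. Speed limits (rad/s): [2.22, 2.22, 3.01, 3.01, 3.14, 3.14, 3.14].

## Interface

Orientations are given as a rotation vector (axis times angle).
In Python, from cell import arm gives the robot as it stands. The module is installed in compiled form; this text tells all that it offers.
- The arm moves only by the tool play_rows, never from a script. Its argument "motion" is a list of rows, each a list of 7 numbers: the gripper's target within -1 to 1 (fully open at 1, half-way at 0, shut at -1), then the shift along the tool's x, y, z in mm, then the turn, a rotation vector about the tool's x, y, z in rad. In form: [[claw, tx, ty, tz, ax, ay, az], ...]. A call has 1 to 10 rows; each row is the pose to reach, as a shift and turn from the pose measured when the call began, along the tool's axes at that moment; what a row does not reach only later rows make up. A row lasts 1/10 s, in which the tool goes at most 50 mm and 8.59 degrees, less where a joint would pass 70% of its speed; a pose out of reach is approached as far as the arm can. A call with a gripper value outside its range is refused whole. The fingers move at their own pace and stop on an object; "force" is the grip in N (left out, the last holds). Time passes only in rows, so rows that repeat a pose let the fingers close. It gives the time, the measured TCP pose, the force and the opening at its end, in the units of the state.
- arm.observe(): the state, without advancing time (a new reading comes with each control period).
- arm.get_image(name): name is "side" or "top"; returns a dict with "img" (420x560x3 uint8, blue, green, red), "depth" (420x560 float32, m along the optical axis (not along the pixel's ray), 0 where there is no reading), "K" (3x3 intrinsics, pixels), "k1" (the pictures are not rectified: a ray, as slopes to the right and down, at radius r is drawn at 1 + k1 r^2 times it, then the intrinsics apply), "rvec" (rotation vector, rad) and "tvec" (3), from world to camera coordinates, as OpenCV has them. Camera axes: x right, y down, z forward; pixel columns grow to the right and rows downward; lengths in m; the calibration is good to about 2 mm. A picture is of the moment at which its call begins.
- arm.sign_off(): hands the job in, once; it reports no verdict.
Trained networks look in a picture, given as the dict that the camera call returned (one of the last four; its "shot" number tells which), for a name from the list of things; names that differ only in an ending like _2 or _b are one class to them, and where a whole thing is asked for, a point or a joint stands for the part that bears it (a point fixed in the world has none). Each returns a list of dicts, best first, with "score" (0 to 1); they miss things now and then, are a little off and sometimes report something else, mostly with a low value. They report only what shows in the picture. A call takes as long as a camera call.
- arm.look_for(picture, query): "box" ([left, top, width, height] as shares, 0 to 1, of the picture: columns of its width, rows of its height, round what is visible of it).
The state is a dict: "clock": time; "joints": joint angles; "dq": joint speeds; "joint_efforts": joint torques, N m; "position": TCP position; "ee_rot": TCP orientation; "force": force on the tool from outside, world axes, zero at the start; "ft_torque": the same for the moment, N m; "width": opening from 0.0 (shut) to 1.0 (fully open).
Only numpy, scipy, OpenCV 4.12 (cv2) and the standard library are available. Lean on these libraries where they do the work, as an engineer would, in place of code of your own. Each camera call takes 0.05 s, during which the arm holds its last target. There are 200 camera calls.

## Working session

There is one attempt and no reset: what is moved stays moved. The work goes in short steps, Python scripts to look and compute and a tool call to move; the robot and the scene stay as the last step left them, time stands still between calls to the robot, and variables do not carry over. Pictures are saved under pics/ and viewed, on a budget of 10 in all, crops included, one or two more only if the job needs it, and the job is handed in when it is done.

Besides the shell and the picture viewer there is one more tool, called after "Emit:" as name(argument=value, ...) on one line, values as JSON. play_rows: Moves the arm, as the interface text tells. Its arguments: {"type":"object","properties":{"motion":{"type":"array"},"force":{"type":"number"}},"required":["motion"]}

```bash
mkdir -p pics; python3 - <<'E'
from cell import arm
import cv2,numpy as np
s=arm.observe(); print({k:np.round(v,3).tolist() for k,v in s.items()})
for n in("top","side"):
    p=arm.get_image(n); cv2.imwrite(f"pics/{n}0.png",p["img"]); np.savez(f"{n}0.npz",**{k:np.array(v) for k,v in p.items()})
    print(n,p["K"],p["k1"],p["rvec"],p["tvec"])
    for q in("tray","rack","insert_1","timer","tongs"):
        print(q,[(round(d["score"],2),np.round(np.array(d["box"])*[560,420,560,420]).tolist()) for d in arm.look_for(p,q)][:5])
E
```

```text
{'clock': 0.0, 'joints': [1.051, 0.435, 0.025, 1.574, -0.012, 1.134, -0.075], 'dq': [-0.001, 0.001, -0.0, 0.001, -0.001, -0.002, -0.001], 'joint_efforts': [-0.0, -66.784, 0.985, -31.446, -0.06, 0.043, 0.0], 'position': [0.253, -0.571, 0.226], 'ee_rot': [-2.632, 1.714, 0.002], 'force': [0.162, 0.423, -0.042], 'ft_torque': [-0.022, 0.018, 0.013], 'width': 1.002}
top [[502.92895603   0.         282.9535669 ]
 [  0.         502.92895603 214.05890612]
 [  0.           0.           1.        ]] 0.05240896606212123 [ 2.04912626 -2.18124221  0.21799753] [0.29081769 0.46163939 0.86590673]
tray [(0.88, [141.0, 167.0, 127.0, 108.0])]
rack [(0.94, [319.0, 169.0, 80.0, 67.0])]
insert_1 [(0.94, [181.0, 195.0, 45.0, 51.0]), (0.52, [318.0, 170.0, 81.0, 70.0])]
timer [(0.69, [272.0, 125.0, 31.0, 31.0])]
tongs []
side [[391.925499     0.         283.7841291 ]
 [  0.         391.925499   199.72304485]
 [  0.           0.           1.        ]] -0.01876656636912812 [ 0.4424316  -2.6862977   1.28330197] [ 0.51027989 -0.01940463  0.97210203]
tray [(0.87, [210.0, 205.0, 69.0, 94.0])]
rack [(0.94, [256.0, 152.0, 57.0, 42.0]), (0.59, [225.0, 230.0, 47.0, 19.0])]
insert_1 [(0.75, [229.0, 207.0, 41.0, 22.0]), (0.62, [225.0, 229.0, 46.0, 19.0]), (0.62, [224.0, 256.0, 50.0, 23.0])]
timer [(0.8, [201.0, 181.0, 26.0, 28.0])]
tongs []
```

```bash
python3 - <<'E'
import cv2,numpy as np
a=cv2.imread("pics/top0.png")[90:330,110:430]; cv2.imwrite("pics/a.png",cv2.resize(a,(800,600),interpolation=cv2.INTER_CUBIC))
E
```

```text
(no output)
```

View pics/a.png

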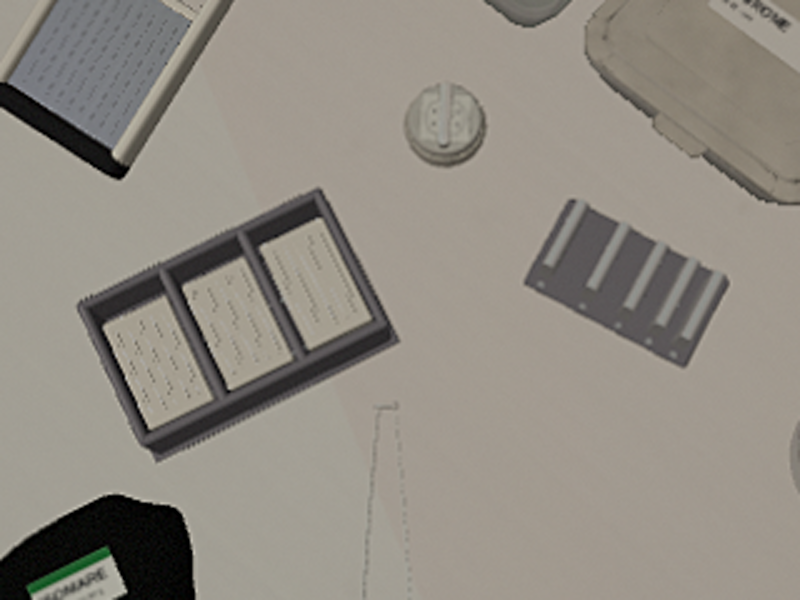

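View pics/side0.png

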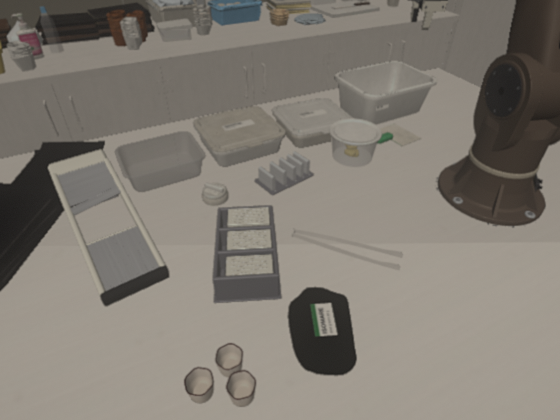

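```bash
cat > h.py <<'E'
import numpy as np,cv2
def dist(p): return np.array([p["k1"],0,0,0],float)
def cloud(p):
    d=np.asarray(p["depth"]); v,u=np.mgrid[:420,:560]
    n=cv2.undistortPoints(np.stack([u,v],-1).reshape(-1,1,2).astype(float),p["K"],dist(p)).reshape(420,560,2)
    c=np.concatenate([n*d[...,None],d[...,None]],-1)
    w=(c-np.ravel(p["tvec"]))@cv2.Rodrigues(np.array(p["rvec"]))[0]
    w[d==0]=np.nan
    return w
def proj(p,P): return cv2.projectPoints(np.asarray(P,float).reshape(-1,1,3),np.array(p["rvec"]),np.array(p["tvec"]),p["K"],dist(p))[0].reshape(-1,2)
E
python3 - <<'E'
from h import *
for n in("top","side"):
    p=dict(np.load(n+"0.npz")); w=cloud(p)
    if n=="top": boxes=dict(tray=(135,160,140,120),rack=(315,165,90,75),timer=(266,118,44,44))
    else: boxes=dict(tray=(205,200,80,105),rack=(250,148,68,50),timer=(196,176,36,38))
    for k,(l,t,a,b) in boxes.items():
        q=w[t:t+b,l:l+a].reshape(-1,3); q=q[~np.isnan(q[:,0])]
        print(n,k,len(q),"z pct",np.round(np.percentile(q[:,2],[1,10,50,90,99])*1e3,1), np.histogram(q[:,2],bins=np.arange(-.005,.085,.005))[0])
        lo,hi=dict(tray=(.058,.072),rack=(.040,.054),timer=(.03,.05))[k]
        m=q[(q[:,2]>lo)&(q[:,2]<hi)]
        print(cv2.minAreaRect((m[:,:2]*1e3).astype(np.float32)), m[:,2].mean())
E
```

```text
top tray 16730 z pct [-2.4 -0.3  3.7 65.4 68.9] [2152 6718  445  112  150  145  124  125  140  154  184  323 1479 2561
 1869   45    0]
((481.6295471191406, 405.02886962890625), (116.48003387451172, 193.5686492919922), 23.324594497680664) 0.06397699771656684
top rack 6727 z pct [-2.2 -0.2  3.3 46.4 50.6] [ 833 2906 1334  611   37   35   30   39   36   81  658  127    0    0
    0    0    0]
((499.9530334472656, 113.52111053466797), (122.89740753173828, 57.30241394042969), 57.902976989746094) 0.047884433374738564
top timer 1931 z pct [-1.8  0.   3.8 31.1 41.3] [193 847  32  43  90  57 377 173  69  50   0   0   0   0   0   0   0]
((631.971435546875, 243.32540893554688), (49.83542251586914, 52.13804244995117), 0.22428849339485168) 0.034612682954001654
side tray 8377 z pct [-2.5 -1.1 52.7 63.8 66.4] [1743  770  221  150  196  151  157  157  172  172  187  570 1187 2098
  446    0    0]
((481.89337158203125, 404.6224365234375), (116.27787780761719, 195.943603515625), 23.265317916870117) 0.062428543142395924
side rack 3387 z pct [-2.8 -1.5  1.7 41.6 48. ] [1226  567  388  132  124  123  140  143  166  172  206    0    0    0
    0    0    0]
((538.3873901367188, 90.49844360351562), (122.10601806640625, 145.68121337890625), 57.60031509399414) 0.045035144921226525
side timer 1360 z pct [-2.7 -1.5  0.9 37.1 65.1] [525 251  39  50  70  52 183  28  60   1   1  12  15  58  15   0   0]
((598.2573852539062, 276.36724853515625), (33.536495208740234, 140.71893310546875), 44.745365142822266) 0.036040467911747975
```

```bash
cat >> h.py <<'E'
from scipy.spatial.transform import Rotation as R
def T(c,a): 
    c=np.array(c);a=np.radians(a);X=np.array([np.cos(a),np.sin(a)]);Y=np.array([-X[1],X[0]])
    return lambda x,y,z: np.r_[c+x*X+y*Y,z]/1e3
TRA,RAK=23.3,-32.1
tray=T((476.3,402.4),TRA); rack=T((500.0,113.5),RAK)
def rot(yaw,tilt=0):
    """tool down, jaw axis at yaw (deg); tilt: tool z leans forward towards the yaw direction"""
    y=np.radians(yaw)
    X=np.array([np.cos(y),np.sin(y),0]);Z=np.array([0,0,-1.]);Y=np.cross(Z,X)
    return R.from_rotvec(np.radians(-tilt)*Y)*R.from_matrix(np.stack([X,Y,Z],1)) if tilt else R.from_matrix(np.stack([X,Y,Z],1))
def row(s,pos,Rt):
    R0=R.from_rotvec(s["ee_rot"]); d=R0.inv().apply(np.array(pos)-s["position"])*1e3
    return np.round(np.r_[d,(R0.inv()*Rt).as_rotvec()],3)
E
python3 - <<'E'
from h import *
from cell import arm
print("tilt check z axis",rot(23.3,30).apply([0,0,1]),rot(23.3,30).apply([1,0,0]))
for n in("top","side"):
    p=dict(np.load(n+"0.npz")); w=cloud(p).reshape(-1,3)
    a=np.radians(TRA); q=(w[:,:2]*1e3-[476.3,402.4]);tx=q@[np.cos(a),np.sin(a)];ty=q@[-np.sin(a),np.cos(a)]
    for i in range(3):
        m=(abs(ty-62*(i-1))<18)&(abs(tx)<30); m2=(abs(ty-62*(i-1))<15)&(w[:,2]>.045)&(abs(tx)<53)
        print(n,i,"top z",np.nanmedian(w[m,2])*1e3,m.sum())
    a=np.radians(RAK); q=(w[:,:2]*1e3-[500,113.5]);rx=q@[np.cos(a),np.sin(a)];ry=q@[-np.sin(a),np.cos(a)]
    m=(abs(rx)<34)&(abs(ry)<68)&(w[:,2]>.040)&(w[:,2]<.055)
    for c in(-56,-35.5,-10,20.5,56):
        k=m&(abs(ry-c)<8); print("fin",c,k.sum(),np.round([ry[k].mean(),rx[k].min(),rx[k].max(), *np.percentile(ry[k],[3,97]), np.polyfit(rx[k],ry[k],1)[0]],2))
p=dict(np.load("side0.npz"));w=cloud(p)
for uv in((293,234),(345,245),(400,254),(398,267),(345,250)): print(uv,np.round(w[uv[1],uv[0]],3))
print(row(arm.observe(),tray(38,-62,200),rot(TRA-90)))
E
```

```text
tilt check z axis [-0.45922319 -0.19777275 -0.8660254 ] [ 0.7953979   0.34255245 -0.5       ]
top 0 top z 67.21572921252402 668
top 1 top z 62.14916836093368 672
top 2 top z 57.100586025888234 677
fin -56 176 [-56.19 -28.18  28.   -61.09 -51.69   0.  ]
fin -35.5 177 [-3.592e+01 -2.845e+01  2.860e+01 -4.076e+01 -3.132e+01 -1.000e-02]
fin -10 169 [-1.063e+01 -2.783e+01  2.729e+01 -1.543e+01 -6.020e+00 -1.000e-02]
fin 20.5 168 [ 19.64 -28.7   28.56  14.96  24.28  -0.  ]
fin 56 176 [ 5.587e+01 -2.836e+01  2.860e+01  5.059e+01  6.127e+01 -4.000e-02]
side 0 top z 65.31669561389496 354
side 1 top z 60.410724557973694 411
side 2 top z 55.389560775247524 499
fin -56 73 [-5.422e+01 -2.839e+01  2.864e+01 -5.958e+01 -5.054e+01  1.000e-02]
fin -35.5 71 [-3.379e+01 -2.617e+01  3.129e+01 -3.867e+01 -2.998e+01  2.000e-02]
fin -10 73 [-7.950e+00 -2.781e+01  2.902e+01 -1.224e+01 -4.450e+00  1.000e-02]
fin 20.5 78 [ 2.229e+01 -2.798e+01  2.906e+01  1.760e+01  2.564e+01  1.000e-02]
fin 56 79 [ 5.754e+01 -2.715e+01  2.939e+01  5.147e+01  6.087e+01  2.000e-02]
(293, 234) [0.415 0.306 0.005]
(345, 245) [0.302 0.298 0.   ]
(400, 254) [0.19  0.295 0.008]
(398, 267) [0.191 0.33  0.007]
(345, 250) [0.298 0.323 0.011]
[-7.37837e+02 -6.35762e+02  2.66900e+01  0.00000e+00 -0.00000e+00
  1.00000e-02]
```

```bash
cat >> h.py <<'E'
Yt=np.array([-np.sin(np.radians(TRA)),np.cos(np.radians(TRA)),0])
def lean(deg,yaw=TRA): # turn about tray y; +: fingertips towards -x, -: towards +x
    return R.from_rotvec(np.radians(deg)*Yt)*rot(yaw)
E
python3 - <<'E'
from h import *
from cell import arm
print(row(arm.observe(),tray(38,-62,100),lean(5,TRA-90)))
print(tray(38,-62,100))
E
```

```text
[-7.37845e+02 -6.35763e+02  1.26690e+02 -8.70000e-02 -1.00000e-03
  1.00000e-02]
[0.53572478 0.36048705 0.1       ]
```

Emit:
play_rows(motion=[[-1,-738,-636,10,-0.087,0,0.01],[-1,-738,-636,10,-0.087,0,0.01],[-1,-738,-636,10,-0.087,0,0.01],[-1,-738,-636,10,-0.087,0,0.01],[-1,-738,-636,10,-0.087,0,0.01],[-1,-738,-636,10,-0.087,0,0.01],[-1,-738,-636,10,-0.087,0,0.01],[-1,-738,-636,10,-0.087,0,0.01],[-1,-738,-636,10,-0.087,0,0.01],[-1,-738,-636,10,-0.087,0,0.01]])

```text
clock: 1.6
position: [0.3985, -0.0912, 0.222]
ee_rot: [2.563, -1.687, -0.071]
force: [1.3, -0.0, 0.1]
width: 0.178
```

```bash
python3 - <<'E'
from h import *
from cell import arm
s=arm.observe(); print(s["joints"],s["position"],row(s,tray(38,-62,100),lean(5,TRA-90)))
E
```

```text
[ 0.29825422  0.14941773 -0.2698859   1.99998817  0.08770405  1.07676307
 -1.17930894] [ 0.39848738 -0.09115616  0.22201203] [-3.60727e+02 -3.13961e+02  9.49070e+01 -1.00000e-03 -1.00000e-03
 -0.00000e+00]
```

Emit:
play_rows(motion=[[-1,-361,-314,50,0,0,0],[-1,-361,-314,50,0,0,0],[-1,-361,-314,50,0,0,0],[-1,-361,-314,50,0,0,0],[-1,-361,-314,50,0,0,0],[-1,-361,-314,50,0,0,0],[-1,-361,-314,50,0,0,0],[-1,-361,-314,50,0,0,0],[-1,-361,-314,90,0,0,0],[-1,-361,-314,95,0,0,0]])

```text
clock: 2.6
position: [0.5366, 0.3636, 0.0997]
ee_rot: [2.565, -1.688, -0.07]
force: [1.1, 0.0, 1.0]
width: 0.006
```

```bash
python3 - <<'E'
from h import *
from cell import arm
s=arm.observe(); print(s["joints"],s["position"],row(s,tray(38,-62,100),lean(5,TRA-90)),row(s,tray(38,-62,60),lean(5,TRA-90)))
E
```

```text
[-0.42808785  0.67032529 -0.38280883  1.54099237  0.23804496  1.05982814
 -2.03356455] [0.53662611 0.36359886 0.09970283] [ 2.501e+00  2.077e+00 -1.230e-01 -4.000e-03 -1.000e-03  0.000e+00] [ 2.4790e+00 -1.2610e+00  3.9738e+01 -4.0000e-03 -1.0000e-03  0.0000e+00]
```

Emit:
play_rows(motion=[[-1,2.5,0.5,20,0,0,0],[-1,2.5,-1,35,0,0,0],[-1,2.5,-1.5,43,0,0,0],[-1,2.5,-2,50,0,0,0],[-1,2.5,-2.6,56,0,0,0],[-1,2.5,-3.1,62,0,0,0],[-1,2.5,-3.6,68,0,0,0],[-1,2.5,-3.6,70,0,0,0]])

```text
clock: 3.4
position: [0.5394, 0.3621, 0.0322]
ee_rot: [2.571, -1.694, -0.065]
force: [5.8, 2.0, 13.6]
width: 0.001
```

```bash
python3 - <<'E'
from h import *
from cell import arm
s=arm.observe(); print(s["position"],s["force"],row(s,tray(38,-62,15),lean(5,TRA-90)))
p=arm.get_image("side"); cv2.imwrite("pics/s1.png",cv2.resize(p["img"][160:320,170:330],(640,640),interpolation=cv2.INTER_CUBIC))
E
```

```text
[0.53939909 0.36214108 0.03215804] [ 5.83781563  2.04222133 13.60159553] [ 8.7000e-02  2.7320e+00  1.7412e+01 -1.2000e-02  1.0000e-03 -1.0000e-03]
```

View pics/s1.png

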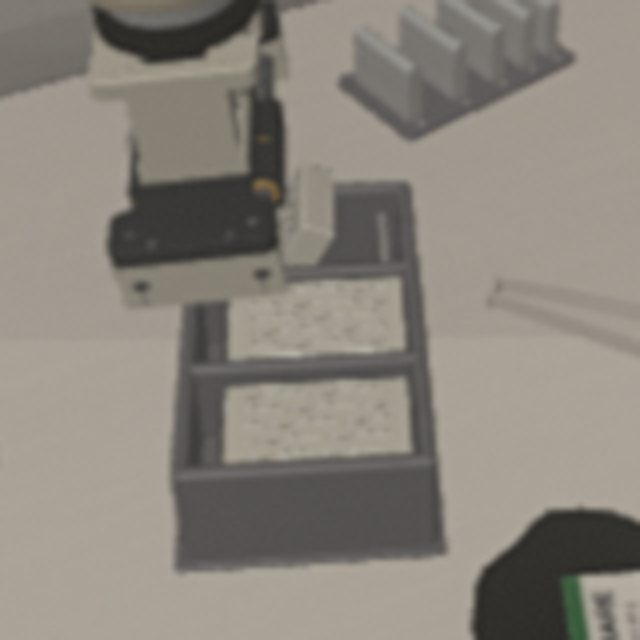

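Emit:
play_rows(motion=[[-1,0,1.5,5,0,0,0],[-1,0,1,9,0,0,0],[-1,0,1,9,0,0,0]])

```text
clock: 3.75
position: [0.54, 0.3629, 0.029]
ee_rot: [2.575, -1.698, -0.06]
force: [-7.7, -8.3, 41.9]
width: 0.006
```

```bash
python3 - <<'E'
from h import *
from cell import arm
s=arm.observe(); print(s["position"],s["force"],row(s,tray(38,-62,15),lean(5,TRA-90)))
w=cloud(arm.get_image("side")).reshape(-1,3); w=w[~np.isnan(w[:,0])]
a=np.radians(TRA); q=(w[:,:2]*1e3-[476.3,402.4]);tx=q@[np.cos(a),np.sin(a)];ty=q@[-np.sin(a),np.cos(a)];z=w[:,2]*1e3+1.6
m=(abs(ty+62)<27)&(tx<40)&(tx>-52)&(z>50)&(z<110)
H,_,_=np.histogram2d(z[m],tx[m],bins=[np.arange(50,112,4),np.arange(-52,41,4)]); print(H.astype(int)[::-1])
E
```

```text
[0.5399688  0.36290314 0.02903751] [-7.65155861 -8.26403512 41.93674814] [ 5.7100e-01  3.8780e+00  1.4336e+01 -1.9000e-02  2.0000e-03 -2.0000e-03]
[[ 0  0  0  0  0  0  0  0  0  0  0  0  0  0  0  0  1  0  0  0  0  0  0]
 [ 0  0  0  0  0  0  0  0  0  0  0  0  0  0  0  0  0  0  0  0  0  0  0]
 [ 0  0  0  0  0  0  0  0  0  0  0  0  0  0  0  0  0  0  0  0  0  0  0]
 [ 0  0  0  0  0  0  0  0  0  0  0  0  0  0  0  0  0  0  0  0  0  0  0]
 [ 0  0  0  0  0  0  0  0  0  0  0  0  0  0  0  0  0  0  0  0  0  0  0]
 [ 0  0  0  0  0  0  0  0  0  0  0  0  1 14  8  0  0  0  0  0  0  0  0]
 [ 0  0  0  0  0  0  0  0  0  0  0 10 28 23 17  1  0  0  0  0  0  0  0]
 [ 0  0  0  0  0  0  0  0  0  0 19 24  8  1  5 16  0  0  0  0  0  0  0]
 [ 0  0  0  0  0  0  0  0  0  0  1  1  3  4  4 18  2  0  0  0  0  0  0]
 [ 0  0  0  0  0  0  0  0  0  0  0  5  3  3  2  3 12  0  0  0  0  0  0]
 [ 1  4  0  0  0  0  0  0  0  0  0  0  3  3  3  2 15  0  0  0  0  0  0]
 [32 33  1  0  0  0  2  0  0  0  0  0  2  3  3  6  2  5  0  0  0  0  0]
 [ 1  0  1  0  0  0  0  1  0  0  1  0  1  1  0  0  1  2  0  0  0  0  0]
 [ 0  0  1  1  0  0  0  0  0  0  0  0  0  0  0  0  0  0  0  0  0  0  0]
 [ 0  1  0  1  2  0  0  1  0  0  0  0  0  0  0  0  0  0  0  0  0  0  0]]
```

Emit:
play_rows(motion=[[-1,0,0,-15,0,0,0],[-1,0,0,-40,0,0,0],[-1,0,0,-80,0,0,0],[-1,0,0,-120,0,0,0],[1,0,0,-150,0,0,0],[1,0,0,-150,0,0,0]])

```text
clock: 4.4
position: [0.5518, 0.3685, 0.1844]
ee_rot: [2.582, -1.703, -0.056]
force: [1.2, 0.4, 0.3]
width: 0.133
```

```bash
cat > look.py <<'E'
from h import *
from cell import arm
s=arm.observe(); print(s["clock"],s["position"],s["force"],s["joints"])
for n,b in(("top",0),("side",1.6)):
    w=cloud(arm.get_image(n)).reshape(-1,3); w=w[~np.isnan(w[:,0])]
    a=np.radians(TRA); q=(w[:,:2]*1e3-[476.3,402.4]);tx=q@[np.cos(a),np.sin(a)];ty=q@[-np.sin(a),np.cos(a)];z=w[:,2]*1e3+b
    m=(abs(ty+62)<24)&(tx<50)&(tx>-40)&(z>50)&(z<110)
    if m.sum()<20: continue
    H,_,_=np.histogram2d(z[m],tx[m],bins=[np.arange(50,102,3),np.arange(-40,41,3)]); print(n,"cols from -40, rows from 98 down\n",H.astype(int)[::-1])
    k=m&(z>66); print("ty",np.percentile(ty[k],[2,50,98]))
E
python3 look.py; python3 - <<'E'
from h import *
from cell import arm
s=arm.observe(); print(row(s,tray(-40,-62,180),lean(-25,TRA)))
E
```

```text
4.4 [0.55183065 0.36853926 0.18438583] [1.16357083 0.44655922 0.3452284 ] [-0.41790859  0.60168423 -0.39525654  1.43602638  0.20974181  1.20414642
 -2.00323666]
top cols from -40, rows from 98 down
 [[ 0  0  0  0  0  0  0  0  0  0  0  0  0  0  0  0  0  0  0  0  0  0  0  0
   0  0]
 [ 0  0  0  0  0  0  0  0  0  0  0  0  0  0  0  0  0  0  0  0  0  0  0  0
   0  0]
 [ 0  0  0  0  0  0  0  0  0  0  0  0  0  0  0  0  0  0  0  0  0  0  0  0
   0  0]
 [ 0  0  0  0  0  0  0  0  0  0  0  0  0  1 10  5  0  0  0  0  0  0  0  0
   0  0]
 [ 0  0  0  0  0  0  0  0  0  0  2  1  7 20 31 21  0  0  0  0  0  0  0  0
   0  0]
 [ 0  0  0  0  0  0  0  0  0  0 11 26 39 28 11  6  8  0  0  0  0  0  0  0
   0  0]
 [ 0  0  0  0  0  0  0  0  0  0 23 24  5  0  0  0  7  0  0  0  0  0  0  0
   0  0]
 [ 0  0  0  0  0  0  0  0  0  0 11  1  1  0  0  0  4  8  0  0  0  0  0  0
   0  0]
 [ 0  0  0  0  0  0  0  0  0  0  0  0  0  0  0  0  0  7  0  0  0  0  0  0
   0  0]
 [ 0  0  0  0  0  0  0  0  0  0  0  0  0  0  0  0  0  6  3  0  0  0  0  0
   0  0]
 [ 0  0  0  0  0  0  0  0  0  0  0  0  0  0  0  0  0  0  9  0  0  0  0 
[... 1393 characters left out ...]
  6  0  0  0  0  0  0
   0  0]
 [ 0  0  0  0  0  0  0  0  0  0  0  1  1  3  1  2  2  1 15  0  0  0  0  0
   0  0]
 [ 0  0  0  0  0  0  0  0  0  0  0  0  1  2  1  3  1  3  1  2  0  0  0  0
   0  0]
 [ 0  0  0  0  0  0  0  0  0  0  0  0  0  2  2  3  1  3  2 13  0  0  0  0
   0  0]
 [ 0  0  0  0  0  0  0  0  0  0  0  0  0  1  0  0  0  0  0 12  0  0  0  0
   0  0]
 [ 0  0  0  0  0  0  0  0  0  0  0  0  0  0  0  0  0  0  0  5  0  0  0  0
   0  0]
 [ 0  0  0  0  0  0  0  0  0  0  0  0  0  0  0  0  0  0  0  0 11  0  0  0
   0  0]
 [ 1  2  0  0  0  0  0  0  0  0  0  0  0  0  0  0  0  0  0  0  2  1  0  0
   0  0]]
ty [-84.56302268 -53.82417383 -38.63764532]
[ 0.32  93.304  5.813  0.393  0.396 -1.537]
```

```bash
python3 - <<'E'
from h import *
from cell import arm
s=arm.observe(); print(row(s,tray(-36,-62,160),lean(-24,TRA)))
E
```

```text
[ 0.348 87.981 25.502  0.38   0.382 -1.539]
```

Emit:
play_rows(motion=[[-0.22,0,88,25,0.38,0.382,-1.539],[-0.22,0,88,25,0.38,0.382,-1.539],[-0.22,0,88,25,0.38,0.382,-1.539],[-0.22,0,88,25,0.38,0.382,-1.539],[-0.22,0,88,25,0.38,0.382,-1.539],[-0.22,0,88,25,0.38,0.382,-1.539],[-0.22,0,88,25,0.38,0.382,-1.539],[-0.22,0,88,25,0.38,0.382,-1.539],[-0.22,0,88,25,0.38,0.382,-1.539],[-0.22,0,88,25,0.38,0.382,-1.539]])

```text
clock: 5.5
position: [0.4664, 0.331, 0.1591]
ee_rot: [-2.983, -0.427, -0.579]
force: [-0.3, -0.2, -0.1]
width: 0.39
```

```bash
python3 - <<'E'
from h import *
from cell import arm
s=arm.observe(); print(s["joints"],row(s,tray(-15.6,-62,114),lean(-24,TRA)))
E
```

```text
[-0.31848834  0.32269388 -0.6196337   2.08557122  0.75423618  0.57699547
 -1.19745379] [ 2.9910e+00 -1.3890e+00  4.9988e+01  2.9000e-02  3.1000e-02 -1.1700e-01]
```

Emit:
play_rows(motion=[[-0.22,3,-1.4,15,0.029,0.031,-0.117],[-0.22,3,-1.4,35,0.029,0.031,-0.117],[-0.22,3,-1.4,50,0.029,0.031,-0.117],[-0.22,3,-1.4,50,0.029,0.031,-0.117]])

```text
clock: 5.9
position: [0.4853, 0.3377, 0.111]
ee_rot: [-2.935, -0.606, -0.616]
force: [-1.1, 0.3, 0.6]
width: 0.389
```

```bash
python3 - <<'E'
from h import *
from cell import arm
s=arm.observe(); print(s["width"],s["position"],row(s,tray(8.8,-62,59),lean(-24,TRA)))
p=arm.get_image("side"); cv2.imwrite("pics/s2.png",cv2.resize(p["img"][140:300,170:330],(640,640),interpolation=cv2.INTER_CUBIC))
E
```

```text
0.3886584689762222 [0.485349   0.33772169 0.11097229] [ 2.9880e+00 -1.0580e+00  5.8067e+01  1.0000e-03  5.0000e-03  1.0000e-03]
```

View pics/s2.png

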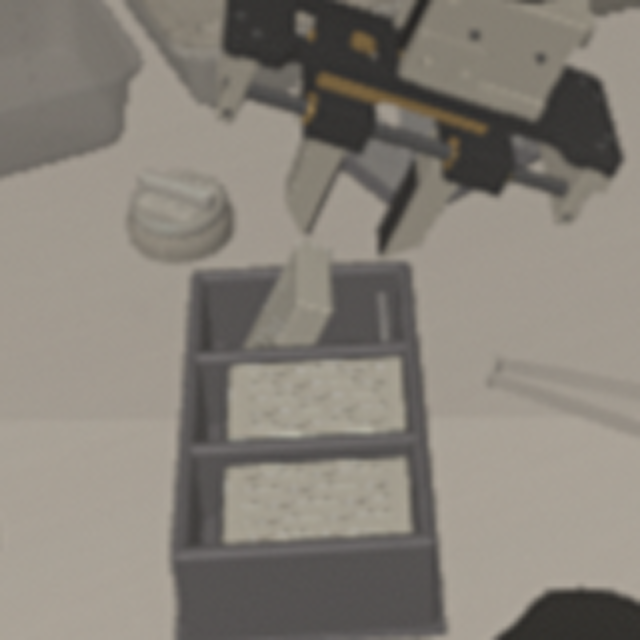

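Emit:
play_rows(motion=[[-0.22,6,-1,0,0,0.005,0],[-0.22,6,-1,15,0,0.005,0],[-0.22,6,-1,25,0,0.005,0],[-0.22,6,-1,35,0,0.005,0],[-0.22,6,-1,45,0,0.005,0],[-0.22,6,-1,55,0,0.005,0],[-0.22,6,-1,58,0,0.005,0]])

```text
clock: 6.65
position: [0.5118, 0.3509, 0.0615]
ee_rot: [-2.932, -0.606, -0.625]
force: [0.1, 1.3, 0.8]
width: 0.391
```

```bash
python3 - <<'E'
from h import *
from cell import arm
s=arm.observe(); print(s["width"],s["position"],s["force"],row(s,tray(8.8,-62,59),lean(-24,TRA)))
E
```

```text
0.39101306821231674 [0.51175697 0.350938   0.06150441] [0.05451694 1.27386269 0.78906324] [-4.135e+00  7.060e-01  8.970e-01  1.000e-03 -1.000e-03  1.000e-03]
```

Emit:
play_rows(motion=[[-0.22,-4,0.7,1,0,0,0],[-0.22,-4,0.7,1,0,0,0],[-1,-4,0.7,1,0,0,0],[-1,-4,0.7,1,0,0,0],[-1,-4,0.7,1,0,0,0],[-1,-4,0.7,1,0,0,0],[-1,-4,0.7,1,0,0,0]], force=25)

```text
clock: 7.35
position: [0.5093, 0.3492, 0.0594]
ee_rot: [-2.931, -0.605, -0.626]
force: [-0.8, -0.8, 3.8]
width: 0.197
```

```bash
python3 - <<'E'
from h import *
from cell import arm
s=arm.observe(); print(s["width"]*92,s["position"],s["force"],row(s,tray(8.8,-62,59),lean(-24,TRA)))
p=arm.get_image("side"); cv2.imwrite("pics/s3.png",cv2.resize(p["img"][140:300,170:330],(640,640),interpolation=cv2.INTER_CUBIC))
E
```

```text
18.165604728168148 [0.50928191 0.34915443 0.05936619] [-0.8477394  -0.7594371   3.80790652] [-0.543  0.05   0.158  0.001 -0.002  0.001]
```

View pics/s3.png

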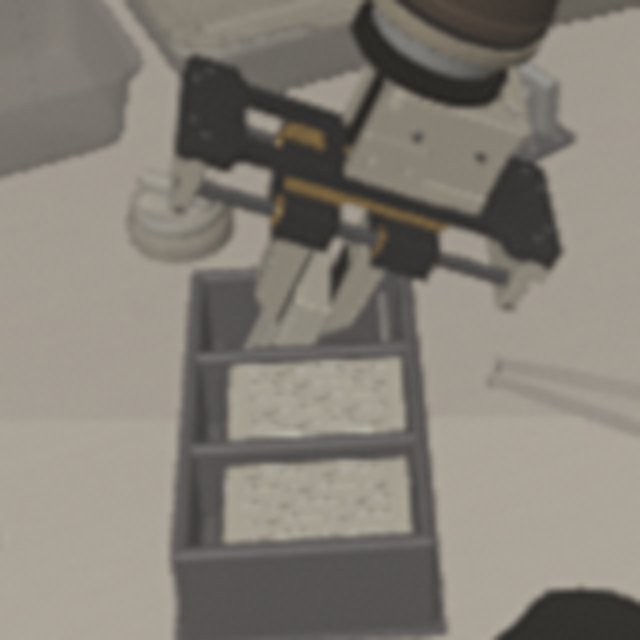

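Emit:
play_rows(motion=[[-1,0,0,-15,0,0,0],[-1,0,0,-35,0,0,0],[-1,0,0,-60,0,0,0],[-1,0,0,-90,0,0,0],[-1,25,0,-125,0,0,0],[-1,25,0,-125,0,0,0]])

```text
clock: 8.0
position: [0.4854, 0.3405, 0.189]
ee_rot: [-2.925, -0.604, -0.635]
force: [1.6, 0.8, -1.0]
width: 0.196
```

```bash
python3 - <<'E'
from h import *
from cell import arm
s=arm.observe(); print(s["width"]*92,s["position"],s["force"],s["joints"],row(s,rack(0,-45.5,170),rot(57.9)))
E
```

```text
18.017352200630892 [0.48542501 0.34051043 0.18904861] [ 1.56908066  0.82970339 -0.99057203] [-0.24993357  0.30070606 -0.66545194  2.04671065  0.71727864  0.57125037
 -1.0080479 ] [-1.11474e+02  2.40045e+02 -3.04300e+01  1.27000e-01 -4.16000e-01
 -5.94000e-01]
```

Emit:
play_rows(motion=[[-1,-111,240,-30,0.127,-0.416,-0.594],[-1,-111,240,-30,0.127,-0.416,-0.594],[-1,-111,240,-30,0.127,-0.416,-0.594],[-1,-111,240,-30,0.127,-0.416,-0.594],[-1,-111,240,-30,0.127,-0.416,-0.594],[-1,-111,240,-30,0.127,-0.416,-0.594],[-1,-111,240,-30,0.127,-0.416,-0.594],[-1,-111,240,-30,0.127,-0.416,-0.594],[-1,-111,240,-30,0.127,-0.416,-0.594]])

```text
clock: 8.9
position: [0.4762, 0.0751, 0.1692]
ee_rot: [-2.751, -1.518, 0.001]
force: [-0.5, 1.4, -1.7]
width: 0.195
```

```bash
cat > ins.py <<'E'
from h import *
from cell import arm
s=arm.observe(); print(s["clock"],s["width"]*92,s["position"],s["force"])
for k,y in enumerate((-45.75,-22.75,5.25,38.25)): print(k,row(s,rack(0,y,s["position"][2]*1e3),rot(57.9)))
Rt=R.from_rotvec(s["ee_rot"])
for n in("top","side"):
    p=arm.get_image(n); w=cloud(p).reshape(-1,3); w=w[~np.isnan(w[:,0])]
    l=Rt.inv().apply(w-s["position"])*1e3   # tool frame
    m=(abs(l[:,0])<14)&(abs(l[:,1])<32)&(l[:,2]>4)&(l[:,2]<75)&(w[:,2]>.053)
    q=l[m]
    if len(q)>20: print(n,len(q),"lo",np.percentile(q,1,axis=0).round(1),"hi",np.percentile(q,99,axis=0).round(1))
    if len(q)>20:
        for lo,hi in((5,20),(20,35),(35,50),(50,65)):
            k=(q[:,2]>lo)&(q[:,2]<hi)
            if k.sum()>8: print("  tz",lo,"x",np.percentile(q[k,0],[5,50,95]).round(1),"y",np.percentile(q[k,1],[3,97]).round(1))
    cv2.imwrite(f"pics/i_{n}_{int(s['clock']*100)}.png",p["img"])
E
python3 ins.py; ls pics
```

```text
8.9 17.91422372151718 [0.47621876 0.0750512  0.16922222] [-0.50385544  1.42819881 -1.66559599]
0 [-0.542 -0.285  0.    -0.     0.001 -0.002]
1 [ 2.2457e+01 -3.3400e-01 -1.2000e-02 -0.0000e+00  1.0000e-03 -2.0000e-03]
2 [ 5.0457e+01 -3.9400e-01 -2.6000e-02 -0.0000e+00  1.0000e-03 -2.0000e-03]
3 [ 8.3457e+01 -4.6500e-01 -4.3000e-02 -0.0000e+00  1.0000e-03 -2.0000e-03]
top 122 lo [ -8.5 -24.1   4.8] hi [ 9.3 -1.7 54. ]
  tz 5 x [-7.6  1.   9. ] y [-23.9 -15.6]
  tz 20 x [-7.4  1.7  9.1] y [-23.9 -10. ]
  tz 35 x [-7.2  3.   9. ] y [-24.   -1.6]
  tz 50 x [-4.   4.9  8.9] y [-23.7  -5.1]
side 370 lo [ -7.5 -24.6   4.8] hi [11.6 26.1 55.8]
  tz 5 x [-3.3  9.1 10.9] y [-24.4  25.4]
  tz 20 x [-5.5  9.  11.1] y [-23.2  24.6]
  tz 35 x [-4.4  8.8 10.9] y [-23.9  25.1]
  tz 50 x [-4.1  8.9 11.1] y [-23.4  24.5]
a.png
i_side_890.png
i_top_890.png
s1.png
s2.png
s3.png
side0.png
top0.png
```

Emit:
play_rows(motion=[[-1,-0.5,-0.3,30,0,0,0],[-1,-0.5,-0.3,50,0,0,0],[-1,-0.5,-0.3,57,0,0,0],[-1,-0.5,-0.3,62,0,0,0],[-1,-0.5,-0.3,66,0,0,0],[-1,-0.5,-0.3,68,0,0,0]])

```text
clock: 9.6
position: [0.4768, 0.0771, 0.1039]
ee_rot: [2.746, 1.522, 0.004]
force: [-7.9, -3.8, 36.1]
width: 0.191
```

Emit:
play_rows(motion=[[-1,0,0,-10,0,0,0],[-1,0,0,-20,0,0,0],[-1,0,0,-20,0,0,0]])

```text
clock: 9.9
position: [0.4778, 0.0778, 0.1257]
ee_rot: [2.745, 1.521, 0.008]
force: [0.2, 0.4, -0.6]
width: 0.194
```

```bash
python3 ins.py
```

```text
9.9 17.864796421667993 [0.47782264 0.07775284 0.12568566] [ 0.22163086  0.40670652 -0.60264753]
0 [-3.682e+00 -2.140e-01 -1.300e-02  5.000e-03 -3.000e-03  1.000e-03]
1 [ 1.9317e+01 -1.8200e-01  6.2000e-02  5.0000e-03 -3.0000e-03  1.0000e-03]
2 [ 4.7317e+01 -1.4200e-01  1.5400e-01  5.0000e-03 -3.0000e-03  1.0000e-03]
3 [ 8.0317e+01 -9.5000e-02  2.6200e-01  5.0000e-03 -3.0000e-03  1.0000e-03]
top 101 lo [ -8.1 -24.7   4.6] hi [ 9.  -8.8 54. ]
  tz 5 x [-7.2  1.8  8.8] y [-24.4 -13.4]
  tz 20 x [-7.   1.9  8.8] y [-24.3  -9. ]
  tz 35 x [-7.7  2.6  8.8] y [-24.6 -11.8]
  tz 50 x [-7.   2.6  8.4] y [-24.4  -4.8]
side 341 lo [ -9.7 -24.4   4.9] hi [10.1 27.1 56.4]
  tz 5 x [-6.2  7.4  9.6] y [-23.3  24.3]
  tz 20 x [-7.9  7.3  9. ] y [-23.6  26. ]
  tz 35 x [-6.8  7.2  9.3] y [-23.9  25.3]
  tz 50 x [-6.8  7.   8.9] y [-24.4  26.2]
```

Emit:
play_rows(motion=[[-1,19.3,-0.2,-5,0.005,-0.003,0],[-1,19.3,-0.2,0,0.005,-0.003,0],[-1,19.3,-0.2,10,0.005,-0.003,0],[-1,19.3,-0.2,18,0.005,-0.003,0],[-1,19.3,-0.2,22,0.005,-0.003,0],[-1,19.3,-0.2,25,0.005,-0.003,0],[-1,19.3,-0.2,25,0.005,-0.003,0]])

```text
clock: 10.7
position: [0.4881, 0.0939, 0.1]
ee_rot: [2.748, 1.522, 0.001]
force: [0.3, 0.5, 13.0]
width: 0.192
```

Emit:
play_rows(motion=[[-1,0,0,-10,0,0,0],[-1,0,0,-20,0,0,0],[-1,0,0,-20,0,0,0]])

```text
clock: 11.0
position: [0.4884, 0.0938, 0.121]
ee_rot: [2.747, 1.521, 0.003]
force: [0.8, 0.5, -1.0]
width: 0.193
```

```bash
python3 ins.py
```

```text
11.0 17.7111206129379 [0.48840458 0.09383981 0.12098317] [ 0.79972373  0.45879688 -0.9997437 ]
0 [-2.2933e+01 -6.4600e-01 -2.3000e-02  2.0000e-03 -1.0000e-03  1.0000e-03]
1 [ 0.067 -0.625 -0.001  0.002 -0.001  0.001]
2 [ 2.8067e+01 -5.9900e-01  2.5000e-02  2.0000e-03 -1.0000e-03  1.0000e-03]
3 [ 6.1067e+01 -5.6900e-01  5.7000e-02  2.0000e-03 -1.0000e-03  1.0000e-03]
top 87 lo [ -8.9 -25.7   5.2] hi [ 8.9 -9.7 51.2]
  tz 5 x [-8.4  0.7  8.5] y [-25.3 -18. ]
  tz 20 x [-7.6  0.7  8.6] y [-25.4  -9.7]
  tz 35 x [-8.   0.5  8.2] y [-25.6 -20.6]
side 327 lo [ -9.  -25.3   4.5] hi [10.1 24.9 54.3]
  tz 5 x [-5.6  7.5  9.4] y [-24.4  22.6]
  tz 20 x [-6.6  7.8  9.6] y [-25.   21.4]
  tz 35 x [-6.9  7.3  9.5] y [-24.8  20.3]
  tz 50 x [-7.8  7.1  9.1] y [-24.6  20.9]
```

Emit:
play_rows(motion=[[-1,28,-0.6,-5,0.002,0,0],[-1,28,-0.6,-3,0.002,0,0],[-1,28,-0.6,5,0.002,0,0],[-1,28,-0.6,13,0.002,0,0],[-1,28,-0.6,18,0.002,0,0],[-1,28,-0.6,22,0.002,0,0],[-1,28,-0.6,26,0.002,0,0],[-1,28,-0.6,30,0.002,0,0]])

```text
clock: 11.9
position: [0.5023, 0.1173, 0.0897]
ee_rot: [-2.748, -1.521, 0.001]
force: [0.4, -0.3, -0.9]
width: 0.191
```

```bash
python3 ins.py
```

```text
11.9 17.605845172142704 [0.5023249  0.11733493 0.08966776] [ 0.40795101 -0.33768266 -0.92200417]
0 [-5.0234e+01  3.9000e-02  5.0000e-03 -1.0000e-03  0.0000e+00  1.0000e-03]
1 [-2.7234e+01  5.3000e-02  3.0000e-03 -1.0000e-03  0.0000e+00  1.0000e-03]
2 [ 0.766  0.069 -0.    -0.001  0.     0.001]
3 [ 3.3766e+01  8.8000e-02 -3.0000e-03 -1.0000e-03  0.0000e+00  1.0000e-03]
top 54 lo [ -9.2 -25.5   5.1] hi [  8.6 -14.8  35.6]
  tz 5 x [-8.3 -0.6  7.9] y [-25.4 -22.1]
  tz 20 x [-8.3  0.7  8.3] y [-25.5 -16.7]
side 202 lo [ -8.1 -25.6   4.5] hi [ 9.7 25.  36.2]
  tz 5 x [-5.2  7.6  9.3] y [-25.4  24.1]
  tz 20 x [-4.9  7.7  9.4] y [-25.1  23.7]
  tz 35 x [-2.9  7.6  9. ] y [-24.1  21.9]
```

Going in freely. Continue down to the floor.

Emit:
play_rows(motion=[[-1,0.4,0,6,0,0,0],[-1,0.4,0,12,0,0,0],[-1,0.4,0,18,0,0,0],[-1,0.4,0,22,0,0,0],[-1,0.4,0,25,0,0,0],[-1,0.4,0,28,0,0,0],[-1,0.4,0,30,0,0,0]])

```text
clock: 12.7
position: [0.5019, 0.1182, 0.0611]
ee_rot: [2.748, 1.522, -0.002]
force: [-10.8, -5.0, 35.6]
width: 0.194
```

```bash
python3 ins.py
```

```text
12.7 17.863470174078422 [0.50193743 0.11819222 0.06105996] [-10.81980964  -4.97327149  35.62335321]
0 [-5.0755e+01  7.8600e-01  6.4000e-02 -1.0000e-03  1.0000e-03  1.0000e-03]
1 [-2.7755e+01  8.1600e-01  3.5000e-02 -1.0000e-03  1.0000e-03  1.0000e-03]
2 [ 0.244  0.853 -0.001 -0.001  0.001  0.001]
3 [ 3.3244e+01  8.9500e-01 -4.2000e-02 -1.0000e-03  1.0000e-03  1.0000e-03]
side 23 lo [ -6.3 -25.5   4.4] hi [ 9.6 22.4  7.9]
  tz 5 x [-1.4  8.3  9.4] y [-24.4  20.8]
```

Emit:
play_rows(motion=[[-1,0,0,-3,0,0,0],[-0.3,0,0,-3,0,0,0],[-0.3,0,0,-3,0,0,0],[-0.3,0,0,-3,0,0,0],[-0.3,0,0,-15,0,0,0],[-0.3,0,0,-40,0,0,0],[-0.3,0,0,-80,0,0,0],[-0.3,0,0,-130,0,0,0],[-0.3,0,150,-140,0,0,0],[-0.3,0,200,-140,0,0,0]])

```text
clock: 13.8
position: [0.5884, 0.0656, 0.2003]
ee_rot: [2.744, 1.525, 0.005]
force: [1.5, -0.7, 0.0]
width: 0.35
```

```bash
python3 - <<'E'
from h import *
from cell import arm
s=arm.observe(); print(s["clock"],s["position"],s["force"],s["width"])
for n in("top","side"):
    p=arm.get_image(n); w=cloud(p).reshape(-1,3); w=w[~np.isnan(w[:,0])]
    a=np.radians(RAK); q=(w[:,:2]*1e3-[500,113.5]);rx=q@[np.cos(a),np.sin(a)];ry=q@[-np.sin(a),np.cos(a)];z=w[:,2]*1e3
    m=(abs(rx)<40)&(abs(ry)<66)&(z>60)&(z<110); print(n,m.sum(),[np.percentile(v[m],[2,50,98]).round(1) for v in(rx,ry,z)])
    o=np.load(n+"0.npz"); d=cv2.absdiff(o["img"],p["img"]).max(2); b={"top":(268,121,40,40),"side":(196,176,36,38)}[n]
    l,t,ww,h=b; print("timer diff",d[t:t+h,l:l+ww].mean(), [x["box"] for x in arm.look_for(p,"timer")][:1],[x["box"] for x in arm.look_for(dict(p),"rack")][:1])
    if n=="side": print("tongs diff",d[225:275,288:410].mean())
    cv2.imwrite(f"pics/f_{n}.png",cv2.resize(p["img"][90:330,110:430] if n=="top" else p["img"][140:320,180:420],(800,600),interpolation=cv2.INTER_CUBIC))
E
```

```text
13.8 [0.58836052 0.06555112 0.20031578] [ 1.5286055  -0.65570999  0.04881282] 0.3504568635669387
top 351 [array([-25.6,  -4.1,  24. ]), array([-3.1,  5.9, 14.5]), array([66. , 92.7, 95.8])]
timer diff 5.90125 [[0.4839, 0.295, 0.0575, 0.0786]] [[0.5712, 0.4088, 0.1429, 0.1545]]
side 274 [array([-25.6,  -7.9,  22.5]), array([-3.1, 13. , 16.4]), array([60.6, 82. , 92.6])]
timer diff 2.1571637426900585 [[0.3595, 0.4314, 0.0504, 0.0619]] [[0.4582, 0.3581, 0.1062, 0.0957]]
tongs diff 1.3872131147540983
```

View pics/f_side.png

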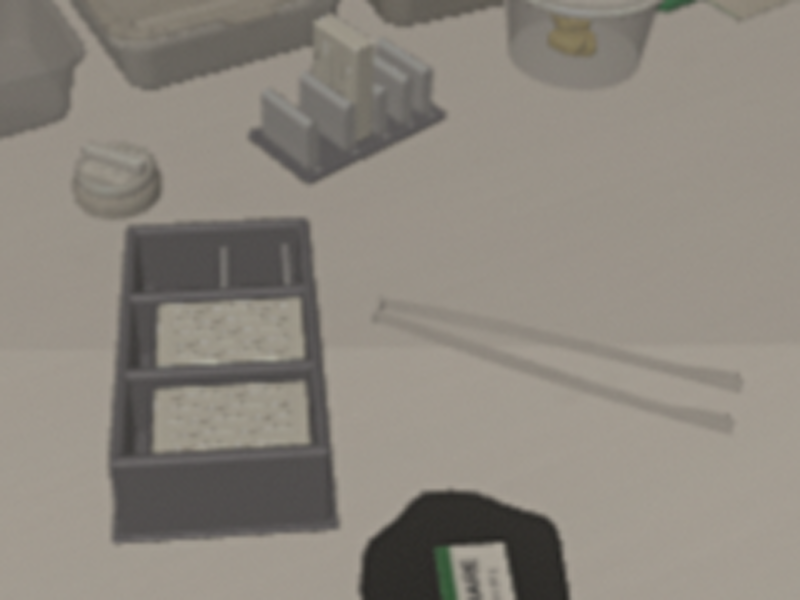

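View pics/f_top.png

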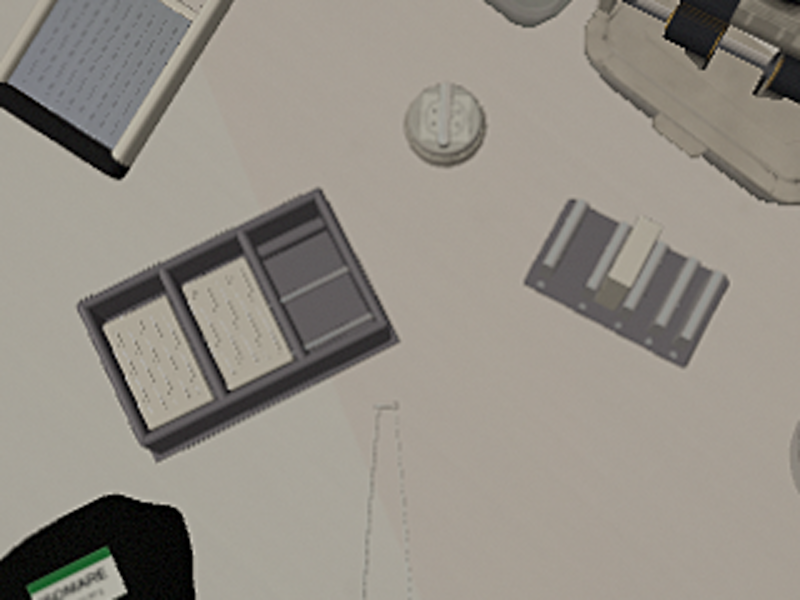

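```bash
python3 -c "
from cell import arm
print(arm.sign_off())"
```

```text
the job is handed in; nothing more can be done
None
```

The dry insert is standing fully home in slot 2 (20.5 mm wide), the first slot that took it. I released it and handed the job in at about 14 s of the 56 s allowed.

- **Tipping and grasp:** I pressed the far end of the insert in the pocket nearest the rack until it reached the well floor (42 N on the fingers). It stayed leaning at about 66°. I gripped it by the raised end; the jaws measured 18 mm, so it is the 18 mm insert.
- **Slots in order:** Slot 0 stopped it at the fin tops with 36 N. Slot 1 stopped it in the mouth with 13 N. It went into slot 2 freely down to the floor, where the force rose to 36 N.
- **Last checks:** The insert's top is at about 92.7 mm, against 92 mm expected when fully home, and it is upright and centred in slot 2. In the final pictures the timer and tongs are where they started and the other two inserts are still in their pockets. The gripper is clear of everything.

During the slot 0 trial the tool slid about 3 mm sideways on the rounded fins. The insert did not slip in the grip, and I corrected the offset before slot 1. No final check failed or disagreed.

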